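# Show a printing block to the copy camera

### The arm

A 7-joint arm with a two-finger parallel gripper is mounted at the origin on the work surface. World frame = base frame: x ahead of the robot, y to its left, z up, the work surface at z = 0. Lengths are in m, angles in rad, forces in N, time in s.
With the tool pointing down it reaches from about 0.425 to 0.875 m from the base axis. Payload 4.7 kg.
Tool frame: the origin (TCP) lies at the very end of the fingers, on their centre line; the grasp point (between the pads) lies 19 mm behind it; z points along the fingers, y is the line along which they close (so a half turn about z gives the same grasp; the last joint's range is limited). The gripper opens to 87 mm and grips with 3 to 60 N. Pads are 19 mm wide; open, the fingers measure 117 mm over their backs; the gripper's body (75 mm by 190 mm) begins 51 mm behind the grasp point.
Start: joints at [-1.109, 0.321, -0.07, 1.45, 0.023, 1.371, -0.057], TCP at [0.281, 0.586, 0.223] pointing down, gripper open.
Joint ranges: [-2.86, 2.86], [-0.3, 2.09], [-1.38, 1.24], [0.06, 2.45], [-1.56, 4.7], [0.09, 2.05], [-2.69, 2.69]. Speed limits (rad/s): [2.57, 2.57, 3.14, 3.14, 3.14, 3.14, 3.14].

### API

Orientations are given as a unit quaternion [x, y, z, w].
In Python, from cell import ctrl gives the robot as it stands. The module is installed in compiled form; this text tells all that it offers.
- The arm moves only by the tool apply_moves, never from a script. Its argument "commands" is a list of rows, each a list of 5 numbers: the shift along the tool's x, y, z in cm, then the turn about the tool's z in rad, then the opening in per cent of the stroke, from 0 (shut) to 100 (fully open). A call has 1 to 20 rows; each row shifts and turns the commanded pose from where the row before left it, along the tool's axes as they then stand; what a row does not reach is not made up. A row lasts 1/12 s, in which the tool goes at most 41.7 mm and 7.16 degrees, less where a joint would pass 70% of its speed; a pose out of reach is approached as far as the arm can. A call with a gripper value outside its range is refused whole. The fingers move at their own pace and stop on an object; the grip force is fixed at half the most. Time passes only in rows, so rows that do not move let the fingers close. It gives the time, the measured TCP pose, the force, the opening and the grip force at its end, in the units of the state.
- ctrl.state(): the state, without advancing time (a new reading comes with each control period).
- ctrl.grab_frame(name): name is "side" or "top"; returns (picture, depth): 384x512x3 uint8, blue, green, red; 384x512 float32, m along the optical axis (not along the pixel's ray), 0 where there is no reading.
- ctrl.camera_model(name): a dict with "intrinsics" (3x3 intrinsics, pixels), "position" and "rotation" of the camera in the world. Camera axes: x right, y up, looking along -z (the intrinsics and any distortion apply to the point x, -y, -z); pixel columns grow to the right and rows downward; lengths in m; the calibration is good to about 2 mm. A picture is of the moment at which its call begins. camera_model takes no time and is no camera call.
- ctrl.job_done(): hands the job in; it is judged then, once.
The state is a dict: "time": time; "qpos": joint angles; "qvel": joint speeds; "joint_efforts": joint torques, N m; "tool_pos": TCP position; "tcp_rot": TCP orientation; "force": force on the tool from outside, world axes, zero at the start; "torque": the same for the moment, N m; "width": opening from 0.0 (shut) to 1.0 (fully open); "finger_force": force on a finger pad.
Only numpy, scipy, OpenCV 4.12 (cv2) and the standard library are available. Lean on these libraries where they do the work, as an engineer would, in place of code of your own. Each camera call takes 0.05 s, during which the arm holds its last target. There are 200 camera calls.

### The job

Draw the locking pin out of the block holder and lay it in the notch at the holder's side; only then lift the printing block out and hold it up to the copy camera, upright, its carved face square to the lens, with the carved picture centred on the lens axis 14 cm in front of the lens. Finish while still holding it there in the air, steady, with the pin resting in its notch, and leave the camera and the other things on the table where they are.

Things in the scene. Friction and masses are not known exactly. Their poses are not given: they have to be found in the camera images.
- holder: Plywood block holder, fixed to the table. Origin: on the table under the slot's centre; x runs along the pin's bore, z up. Slot 27 mm (x) by 74 mm (y), floor 18 mm up, between a near cheek (x -33.5 to -13.5 mm) and a far cheek (x 13.5 to 25.5 mm), tops 66 mm up. Foot 90 x 94 mm; parking cradle on the +y side (see notch). Nothing of it lies at x below -55 mm.
- bore (a point): Centre of the holder's bore, 42 mm above the table, axes as the holder's. The 13 mm bore runs along x through both cheeks and the block. The pin must be drawn at least 60 mm along -x to come clear.
- notch (a point): Where the pin's shank point rests when parked; axes as the holder's. Open-topped notch 18 mm wide, 80 mm long, along the holder's x, 95 mm to +y of its centre; the point is at mid-length. Floor 36 mm, wall tops 56 mm above the table; the parked axis is 41 mm up. The parked pin points as it did in the bore, its grip standing free beyond the notch's -x end.
- pin: Loose locking pin, level in the bore, about 60 g: dark wooden grip, a cylinder 18 mm in diameter and 38 mm long, on a steel shank 10 mm in diameter and 91 mm long. Origin: middle of the grip, on the axis; x points along the shank to the tip, 110 mm away. At the start the origin is about 85 mm to the holder's -x side of its centre and 41 mm above the table.
- shank (a point): Point on the pin's axis 70 mm from its origin towards the tip; axes as the pin's.
- block: Loose wooden printing block standing in the slot, 24 mm thick (x), 70 wide (y), 115 high (z), about 130 g. Origin: centre of its underside, 18 mm above the table at first; x points out of the carved face, z up; at first x is the holder's x. The pin passes through it 24 mm above its underside and locks it; 1.5 mm play in the slot. The upper 40 mm is plain: grip there across the thickness.
- picture (a point): Centre of the carved picture (small sun between two bars, 3 mm dark relief, 55 mm wide, 24 mm high) on the carved face: 12 mm from the block's middle plane, 61 mm above its underside. Axes as the block's. The carved face is the one away from the pin's grip.
- lens (a point): Centre of the copy camera's front glass. Black camera 84 mm wide, 56 mm high, 48 mm lens barrel, on a column 300 mm tall, on the left; the lens looks level, roughly to -y, 160 to 230 mm above the table. It looks along this frame's -x; z up. Right presentation: picture at x = -140 mm, y = z = 0 in this frame, the block's x and z axes parallel to this frame's and pointing the same way.
- eraser: Bystander: white eraser 55 x 24 x 14 mm, lying; origin centre of underside.
- brayer: Bystander: ink roller about 155 mm long, 75 mm wide, 32 mm high, lying; origin under it between grip and roller.
- ink_jar: Bystander: ink jar 48 mm in diameter, 60 mm high; origin centre of underside.
- sharpener: Bystander: small brass pencil sharpener 30 x 24 x 13 mm; origin centre of underside.
- spare_block: Bystander: uncut wooden block lying flat, 80 x 60 x 24 mm; origin centre of underside.
- mug: Bystander: white mug 76 mm in diameter, 85 mm high; origin centre of underside.
- gouge: Bystander: carving gouge lying flat, about 140 mm long, 12 mm high; origin under the front of its handle.
There are look-alikes about, which are no part of the job. There is more than one size of the pin; the job needs the smallest.

How it is judged:
On the way, in this order (a step that is already met when the one before it is completed fails the run):
1. the pin lies in the notch, let go, while the block still stands in the holder (x of shank in the frame of notch between -0.02 and 0.02 m and y of shank in the frame of notch between -0.009 and 0.009 m and z of shank in the frame of notch between -0.005 and 0.006 m and angle between the x axis of pin and the x axis of holder, either way round below 0.15 rad and contact force between the fingers and pin below 0.05 N and linear speed of pin below 0.03 m/s and z of block in the frame of holder below 0.025 m and contact force between pin and holder above 0.1 N), for 0.2 s.
2. the block is lifted clear of the holder (height (world z) of block above 0.075 m and contact force between block and holder below 0.05 N), for 0.2 s.
At the end, for the whole second after the job is handed in: Block gripped, still, touching nothing else; picture within 15 mm of the lens axis sideways and in height, 115 to 165 mm from the lens, carved face towards it, square and upright within 0.17 rad. Pin released in the notch: within 20 mm along, 9 mm across, 6 mm in height, 0.15 rad (x of picture in the frame of lens between -0.165 and -0.115 m and y of picture in the frame of lens between -0.015 and 0.015 m and z of picture in the frame of lens between -0.015 and 0.015 m and angle between the x axis of block and the x axis of lens, either way round below 0.17 rad and angle between block's own z axis and vertical below 0.17 rad and x of lens in the frame of block above 0.08 m and x of shank in the frame of notch between -0.02 and 0.02 m and y of shank in the frame of notch between -0.009 and 0.009 m and z of shank in the frame of notch between -0.005 and 0.006 m and angle between the x axis of pin and the x axis of holder, either way round below 0.15 rad and contact force between the fingers and block above 0.5 N and contact force between block and holder below 0.05 N and contact force between pin and block below 0.05 N and contact force between the fingers and pin below 0.05 N and height (world z) of block above 0.07 m and linear speed of each of block, pin below 0.02 m/s and angular speed of block below 0.15 rad/s); the arm keeps its last pose, push and grip.
It fails at once if the camera is pushed out of place by more than 8 mm (distance of lens from where it was at the start of the episode above 0.008 m).
It fails at once if a bystander is moved by more than 25 mm (distance of any of eraser, brayer, ink_jar, sharpener, spare_block, mug, gouge from where it was at the start of the episode above 0.025 m).
It also fails if it takes over 54 s, if anything falls off the work surface, if the arm or the gripper's body presses on something with over 40 N, if the wrist force passes 120 N, or if a joint passes its speed limit or range.

## Working session

There is one attempt and no reset: what is moved stays moved. The work goes in short steps, Python scripts to look and compute and a tool call to move; the robot and the scene stay as the last step left them, time stands still between calls to the robot, and variables do not carry over. Pictures are saved under pics/ and viewed, at most 10 in all, crops included, and the job is handed in when it is done.

Besides the shell and the picture viewer there is one more tool, called after "Request:" by a JSON object that holds its "name" and its "arguments". apply_moves: Moves the arm, as the interface text tells. Its arguments: {"type":"object","properties":{"commands":{"type":"array"}},"required":["commands"]}

```bash
mkdir -p pics
cat > h.py <<'E'
import numpy as np,cv2
from cell import ctrl
def grab(n,tag):
    p,d=ctrl.grab_frame(n); cv2.imwrite(f'pics/{tag}.png',p); np.save(f'pics/{tag}.npy',d); return p,d
def cloud(n,d):
    m=ctrl.camera_model(n);K=np.array(m['intrinsics']);v,u=np.mgrid[:384,:512]
    P=np.stack([(u-K[0,2])/K[0,0]*d,-(v-K[1,2])/K[1,1]*d,-d],-1)
    R=np.array(m['rotation']); 
    W=P@R.T+np.array(m['position']); W[d<=0]=np.nan; return W
E
python3 - <<'E'
from h import *
for n in('side','top'):
    grab(n,n+'0'); m=ctrl.camera_model(n); print(m)
print(ctrl.state())
E
```

```text
{'intrinsics': array([[357.67939864,   0.        , 256.41400728],
       [  0.        , 357.67939864, 194.19224763],
       [  0.        ,   0.        ,   1.        ]]), 'position': array([ 0.54646596, -0.76254842,  0.57503254]), 'rotation': array([ 0.48365096, -0.00896919, -0.0199021 ,  0.87498869])}
{'intrinsics': array([[361.12832632,   0.        , 249.69426378],
       [  0.        , 361.12832632, 189.2442224 ],
       [  0.        ,   0.        ,   1.        ]]), 'position': array([0.4008958 , 0.01373512, 0.96119302]), 'rotation': array([-0.05381882,  0.08322156,  0.70977461, -0.69742218])}
{'time': 0.1, 'qpos': array([-1.10892427,  0.32172592, -0.07007608,  1.45156053,  0.02257695,
        1.37079262, -0.05688667]), 'qvel': array([-7.26032402e-04, -2.77773651e-03,  7.25943824e-05, -2.94753625e-03,
       -1.03397188e-03,  9.18128349e-04, -3.56599375e-04]), 'joint_efforts': array([-2.61452160e-04, -4.92571056e+01, -4.06085690e-01, -3.13397598e+01,
       -6.41891873e-02,  3.94086353e-02,  6.74496960e-05]), 'tool_pos': array([0.28124889, 0.58545137, 0.22158193]), 'tcp_rot': array([ 2.22006333e-01,  9.75044853e-01, -8.36203216e-04, -1.52548378e-04]), 'force': array([ 0.35101776, -0.14513803, -0.38725665]), 'torque': array([0.0027834 , 0.03993353, 0.01040409]), 'finger_force': 0.0, 'width': 0.9969903559646799}
```

View pics/side0.png

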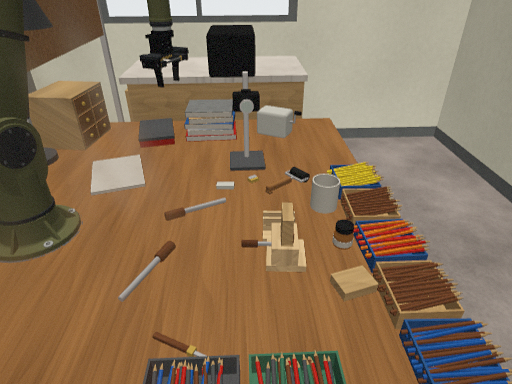

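View pics/top0.png

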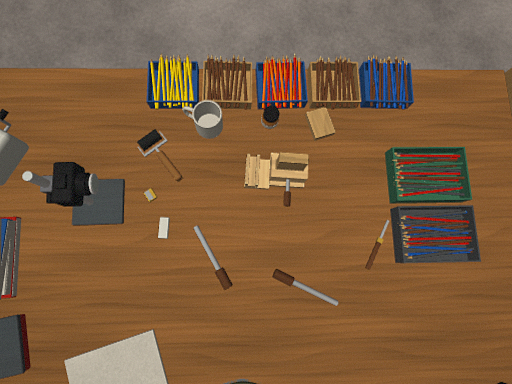

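The side view shows the holder at (283,240) with the pin grip at (252,243), the camera lens at about (246,105), and two larger look-alike pins lying loose. The top view shows the holder at (280,170), the pin grip at (287,195) and the lens barrel at (95,184), pointing right (world -y).

```bash
sed -i "s/R=np.array(m\['rotation'\]); /R=Rotation.from_quat(m['rotation']).as_matrix()/; 1i from scipy.spatial.transform import Rotation" h.py
python3 - <<'E'
from h import *
T=cloud('top',np.load('pics/top0.npy'));S=cloud('side',np.load('pics/side0.npy'))
np.set_printoptions(precision=4,suppress=True)
print('table z',[np.nanmedian(T[300:330,150:250,2]),np.nanmedian(S[260:300,200:230,2])])
def rect(W,box,z0,z1,name):
    u0,v0,u1,v1=box;Q=W[v0:v1,u0:u1].reshape(-1,3);Q=Q[(Q[:,2]>z0)&(Q[:,2]<z1)]
    r=cv2.minAreaRect(Q[:,:2].astype(np.float32)); print(name,len(Q),'mean',Q.mean(0),'min',Q.min(0),'max',Q.max(0),'rect',r)
b=(238,145,318,212)
rect(T,b,.122,.145,'blocktop T');rect(T,b,.060,.072,'cheek tops T');rect(T,b,.05,.0595,'cradle T');rect(T,b,.035,.055,'pin+ T');rect(T,(280,182,295,210),.03,.055,'grip T')
sb=(235,195,312,275)
rect(S,sb,.122,.145,'blocktop S');rect(S,sb,.060,.072,'cheek tops S');rect(S,sb,.05,.0595,'cradle S');rect(S,(238,236,265,252),.03,.055,'grip S')
rect(T,(20,155,105,212),.15,.27,'cam T');rect(S,(225,85,265,118),.15,.28,'cam S')
Ti=cv2.imread('pics/top0.png');Si=cv2.imread('pics/side0.png')
a=cv2.resize(Ti[140:215,235:325],(0,0),fx=4,fy=4,interpolation=2);c=cv2.resize(Ti[150:215,20:110],(360,260),interpolation=2)
d=cv2.resize(Si[195:275,235:315],(0,0),fx=4,fy=4,interpolation=2);e=cv2.resize(Si[65:130,215:305],(360,260),interpolation=2)
o=np.zeros((600,760,3),np.uint8);o[:300,:360]=a;o[:320,380:700]=d;o[330:590,:360]=c;o[330:590,380:740]=e;cv2.imwrite('pics/c0.png',o)
# height grids
D=T[145:212:2,240:318:3];print('T z mm');print('\n'.join(' '.join('%3.0f'%(1000*z) for z in r) for r in D[...,2]))
E
```

```text
table z [np.float64(-0.00017083792106853402), np.float64(-0.00059162913110411)]
blocktop T 310 mean [ 0.638  -0.1284  0.1318] min [ 0.6243 -0.1649  0.1221] max [ 0.6538 -0.0941  0.1371] rect ((0.6390461325645447, -0.12917408347129822), (0.07020583003759384, 0.024849431589245796), 85.61676025390625)
cheek tops T 421 mean [ 0.6228 -0.1228  0.0655] min [ 0.6016 -0.1752  0.0601] max [ 0.6663 -0.0809  0.0716] rect ((0.633857250213623, -0.12888266146183014), (0.09428445249795914, 0.05871438980102539), 84.89086151123047)
cradle T 238 mean [ 0.6268 -0.0505  0.0552] min [ 0.5397 -0.1734  0.05  ] max [ 0.6725 -0.0143  0.0595] rect ((0.6118640899658203, -0.08465849608182907), (0.16774018108844757, 0.09514981508255005), 63.768211364746094)
pin+ T 430 mean [ 0.6058 -0.0789  0.0445] min [ 0.5362 -0.1734  0.0351] max [ 0.6706 -0.0144  0.055 ] rect ((0.6105318069458008, -0.0828344002366066), (0.16621743142604828, 0.09662184864282608), 60.786312103271484)
grip T 136 mean [ 0.5631 -0.1222  0.0455] min [ 0.5362 -0.1314  0.0339] max [ 0.5997 -0.1119  0.0523] rect ((0.5682001113891602, -0.123909242451190
[... 4193 characters left out ...]
  -4   2   1   2  -0  -1  -2  -2  46  48   1  -2  -1   2  -2  -0  -3  -2  -0
 -1  -3  -1  -2   1  -2 nan  -1   0   0   2  -1  -1  -2  -2  46  48  -3  -1  -1   3  -1   0  -1   0   1
 -2   0  -2  -1   0  -2  -0   2  -3  -2  -1   1   0   2   0  49  49  -0   1   2  -1  -0   1  -2  -0  -0
 -0  -1   1   1   1  -2   3  -1   1   0  -2   2   2   0  -0  45  45  -2  -1  -0  -2  -2   1   1   1   1
  1   2  -1  -1  -2  -2  -1  -0  -2  -1   1  -1   1   1 nan   0   1  -0  -2  -1  -1  -4  -3  -4   1  -4
  1  -2  -3  -2  -2  -2   1  -1  -4  -2   1   1   1  -3  -1   0  -4  -1  -1  -2  -0   0  -0   1   1  -2
 -0  -2  -2   2  -4  -3  -3  -2  -2   2   0  -1  -1  -1  -0   1   0  -1   0   1  -5   1   1  -4   2  -1
```

View pics/c0.png

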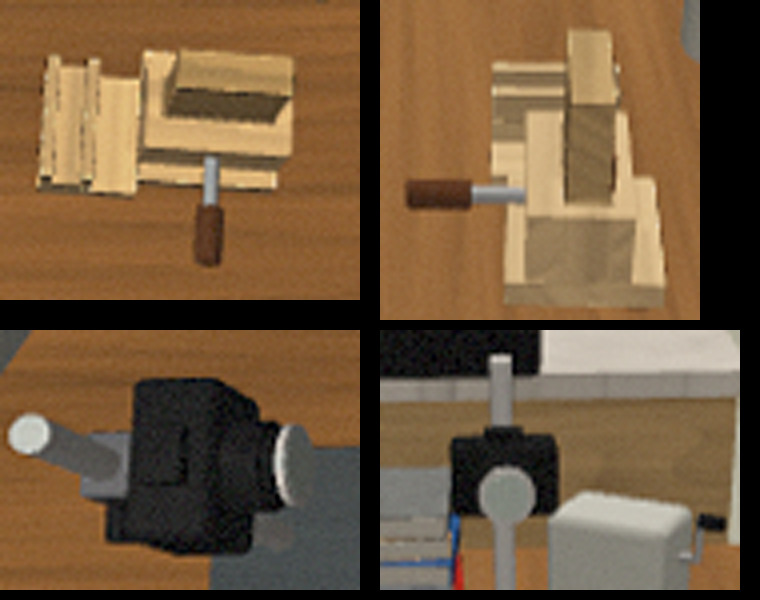

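The crops show the block in its slot with the carved face away from the grip. The pin's grip is at crop (208,235) top-down and (438,194) in the side view. The notch is at the left of the holder, and the grey lens disc is at crop (507,495). I'll refine the holder yaw, the pin and the lens numerically.

Run:
```python
from h import *
np.set_printoptions(precision=4,suppress=True)
T=cloud('top',np.load('pics/top0.npy'));S=cloud('side',np.load('pics/side0.npy'))
def pts(W,b,z0,z1):
    Q=W[b[1]:b[3],b[0]:b[2]].reshape(-1,3);return Q[(Q[:,2]>z0)&(Q[:,2]<z1)]
from scipy.optimize import minimize
# holder pose: model heights fit, top + side points of horizontal surfaces
P=np.vstack([pts(T,(238,145,318,182),.05,.145),pts(S,(235,195,312,275),.05,.145)])
tops=[((-12,12),(-35,35),133),((-33.5,25.5),(-47,47),66)]
def inten(p,sh):
    c,s=np.cos(p[2]),np.sin(p[2]);return None
for nm,W,b in(('T',T,(238,145,318,182)),('S',S,(235,195,312,275))):
  for z0,z1 in((.127,.14),(.0625,.0695),(.0515,.0595)):
    Q=pts(W,b,z0,z1)
    if z0<.06: Q=Q[Q[:,1]>-.075]
    best=[]
    for a in np.radians(np.arange(-12,6,.25)):
        X=Q[:,0]*np.cos(a)+Q[:,1]*np.sin(a);Y=-Q[:,0]*np.sin(a)+Q[:,1]*np.cos(a)
        x0,x1=np.percentile(X,[1,99]);y0,y1=np.percentile(Y,[1,99]);cx,cy=(x0+x1)/2,(y0+y1)/2
        best.append(((x1-x0)+(y1-y0),np.degrees(a),cx*np.cos(a)-cy*np.sin(a),cx*np.sin(a)+cy*np.cos(a),x1-x0,y1-y0))
    print(nm,z0,np.array(min(best)),len(Q))
# pin
I=cv2.imread('pics/top0.png').astype(int);J=cv2.imread('pics/side0.png').astype(int)
for nm,W,b in(('T',T,(278,180,297,212)),('S',S,(238,234,270,254))):
    Q=pts(W,b,.034,.056); 
    if nm=='T': Q=Q[(Q[:,0]<.597)]
    for lo,hi in((.53,.58),(.583,.6)):
        q=Q[(Q[:,0]>lo)&(Q[:,0]<hi)]
        if len(q)>5: print(nm,'pin',q.mean(0),'x range',q[:,0].min(),q[:,0].max(),'y',np.percentile(q[:,1],[3,97]),'slope deg',np.degrees(np.arctan(np.polyfit(q[:,0],q[:,1],1)[0])))
# lens disc in side view
b=(228,85,265,118);Wc=S[b[1]:b[3],b[0]:b[2]];c=J[b[1]:b[3],b[0]:b[2]]
m=(c.mean(-1)>70)&(Wc[...,1]<.32)&(Wc[...,1]>.25)
q=Wc[m];print('disc',m.sum(),q.mean(0),np.percentile(q,[2,50,98],0))
# front barrel+disc plane points
A=np.c_[q[:,0],q[:,2],np.ones(len(q))];k=np.linalg.lstsq(A,q[:,1],rcond=None)[0];print('plane y=',k)
q=pts(T,(20,155,105,212),.15,.27);
for y0,y1 in((.28,.30),(.30,.315),(.315,.33),(.33,.345),(.345,.36),(.36,.375),(.375,.39),(.39,.41)):
    r=q[(q[:,1]>y0)&(q[:,1]<y1)]
    if len(r):print(y0,len(r),'x',np.percentile(r[:,0],[2,98]),np.percentile(r[:,0],[2,98]).mean(),'z98',np.percentile(r[:,2],95))
```

```text
T 0.127 [ 0.0917 -3.5     0.6387 -0.1285  0.0236  0.0681] 296
T 0.0625 [ 0.1495 -6.75    0.6333 -0.1287  0.0559  0.0936] 388
T 0.0515 [ 0.1058 -5.25    0.6351 -0.0336  0.072   0.0337] 170
S 0.127 [ 0.0914 -5.25    0.6391 -0.1324  0.0233  0.0681] 229
S 0.0625 [ 0.1508 -4.75    0.6358 -0.1314  0.0569  0.0938] 436
S 0.0515 [ 0.1132 -3.75    0.632  -0.035   0.0784  0.0348] 116
T pin [ 0.5558 -0.1215  0.0462] x range 0.5361637792880554 0.5779826291169654 y [-0.131  -0.1125] slope deg -5.736250173215124
T pin [ 0.5905 -0.1251  0.0437] x range 0.5830800891854114 0.5965229988161509 y [-0.1301 -0.1213] slope deg -12.591709028251927
S pin [ 0.5569 -0.1289  0.0437] x range 0.5366579774436182 0.5782151585634359 y [-0.1335 -0.1211] slope deg -2.100405450974107
S pin [ 0.5919 -0.1289  0.0423] x range 0.5849521653218502 0.5989637854984514 y [-0.1326 -0.1258] slope deg -4.2894137321241415
disc 172 [0.5606 0.3002 0.2241] [[0.5416 0.2951 0.2026]
 [0.56   0.2995 0.2244]
 [0.5811 0.3112 0.2427]]
plane y= [-0.0147  0.0793  0.2906]
0.28 26 x [0.5442 0.5739] 0.5590663310382354 z98 0.2417172474507742
0.3 273 x [0.5401 0.5814] 0.5607102270100306 z98 0.24541114643167478
0.315 180 x [0.5376 0.5817] 0.5596835263867852 z98 0.24772133830112023
0.33 564 x [0.5195 0.5998] 0.5596509523497031 z98 0.25408416835033043
0.345 359 x [0.519  0.6005] 0.5597945513726239 z98 0.26077330851938096
0.36 251 x [0.519  0.5998] 0.5593928015847208 z98 0.25909956908117837
0.375 192 x [0.5236 0.5752] 0.5494051912894271 z98 0.26622666304054643
0.39 64 x [0.5238 0.5753] 0.5495351678410413 z98 0.25191411725082713
```

Request:
{"name": "apply_moves", "arguments": {"commands": [[0,0,0,-0.12,100],[0,0,0,-0.12,100],[0,0,0,-0.12,100],[-1.2,-3.64,0,0,100],[-1.2,-3.64,0,0,100],[-1.2,-3.64,0,0,100],[-1.2,-3.64,0,0,100],[-1.2,-3.64,0,0,100],[-1.2,-3.64,0,0,100],[-1.2,-3.64,0,0,100],[-1.2,-3.64,0,0,100],[-1.2,-3.64,0,0,100]]}}

```text
time: 1.1
tool_pos: [0.3602, 0.248, 0.2223]
tcp_rot: [0.044, 0.999, -0.0, -0.0]
force: [0.5, 0.1, 0.1]
width: 1.001
finger_force: 0.0
```

Request:
{"name": "apply_moves", "arguments": {"commands": [[-2.06,-3.23,0,0,100],[-2.06,-3.23,0,0,100],[-2.06,-3.23,0,0,100],[-2.06,-3.23,0,0,100],[-2.06,-3.23,0,0,100],[-2.06,-3.23,0,0,100],[-2.06,-3.23,0,0,100],[-2.06,-3.23,0,0,100],[-2.06,-3.23,0,0,100],[-2.06,-3.23,0,0,100],[-2.06,-3.23,0,0,100],[0,0,0,0,100],[0,0,0,0,100]]}}

```text
time: 2.18
tool_pos: [0.5546, -0.1263, 0.2217]
tcp_rot: [0.046, 0.999, -0.001, -0.001]
force: [-1.4, 1.2, -0.4]
width: 1.003
finger_force: 0.0
```

```bash
cat >> h.py <<'E'
def to(x,y,z):
    s=ctrl.state();R=Rotation.from_quat(s['tcp_rot']).as_matrix()
    print('t',s['time'],'pos',s['tool_pos'],'yang',np.degrees(np.arctan2(R[1,1],R[0,1])),'zax',R[:,2],'w',s['width'],'ff',s['finger_force'],'F',s['force'],'q',s['qpos'])
    print('shift cm',100*R.T@(np.array([x,y,z])-s['tool_pos']))
E
python3 -c "
from h import *
np.set_printoptions(precision=4,suppress=True)
to(.555,-.1235,.022)"
```

```text
t 2.1833 pos [ 0.5546 -0.1263  0.2217] yang 84.68751903550977 zax [-0.0018 -0.0014 -1.    ] w 1.0033608778574339 ff 0.0 F [-1.4156  1.179  -0.3584] q [-0.3603  0.1613  0.6018  1.6781 -0.0918  1.3325  1.7354]
shift cm [-0.0482  0.3163 19.9731]
```

Request:
{"name": "apply_moves", "arguments": {"commands": [[0,0.3,4,0,100],[0,0,4,0,100],[0,0,4,0,100],[0,0,4,0,100],[0,0,2,0,100],[0,0,1,0,100],[0,0,1,0,100],[0,0,0,0,100],[0,0,0,0,100],[0,0,0,0,50],[0,0,0,0,18],[0,0,0,0,5],[0,0,0,0,5],[0,0,0,0,5],[0,0,0,0,5],[0,0,0,0,5]]}}

```text
time: 3.52
tool_pos: [0.5552, -0.1207, 0.0227]
tcp_rot: [0.044, 0.999, 0.0, 0.0]
force: [0.1, -0.3, 0.6]
width: 0.554
finger_force: 0.0
```

```bash
python3 -c "
from h import *
np.set_printoptions(precision=4,suppress=True)
to(.555,-.1235,.022)"
```

```text
t 3.5167 pos [ 0.5552 -0.1207  0.0227] yang 84.96705724228484 zax [ 0.0002  0.0001 -1.    ] w 0.5540236116246705 ff 0.0 F [ 0.0804 -0.3253  0.5824] q [-0.3056  0.368   0.5551  1.8838 -0.2347  0.9542  1.8393]
shift cm [-0.0024 -0.2808  0.066 ]
```

Request:
{"name": "apply_moves", "arguments": {"commands": [[0,-0.2,0,0,5],[0,0,0,0,5],[0,0,0,0,5],[0,0,0,0,5],[0,0,0,0,5],[0,0,0,0,5],[0,0,0,0,5],[0,0,0,0,5]]}}

```text
time: 4.18
tool_pos: [0.555, -0.1227, 0.0226]
tcp_rot: [0.044, 0.999, 0.0, 0.0]
force: [-0.0, -0.6, -0.3]
width: 0.194
finger_force: 30.0
```

Request:
{"name": "apply_moves", "arguments": {"commands": [[1,0,0,0,5],[1,0,0,0,5],[1,0,0,0,5],[1,0,0,0,5],[1,0,0,0,5],[1,0,0,0,5],[1,0,0,0,5],[0.8,0,0,0,5],[0,0,0,0,5],[0,0,0,0,5]]}}

```text
time: 5.02
tool_pos: [0.4771, -0.1156, 0.0227]
tcp_rot: [0.044, 0.999, 0.0, 0.0]
force: [-0.0, -0.1, -1.4]
width: 0.194
finger_force: 30.0
```

Run:
```python
from h import *
np.set_printoptions(precision=4,suppress=True)
to(.555,-.1235,.022)
Si,d=grab('side','s1');Ti,_=grab('top','t1')
o=np.zeros((400,800,3),np.uint8);o[:,:400]=cv2.resize(Si[190:290,200:300],(400,400),interpolation=2);o[:,400:]=cv2.resize(Ti[140:240,235:335],(400,400),interpolation=2);cv2.imwrite('pics/c1.png',o)
```

```text
t 5.0167 pos [ 0.4771 -0.1156  0.0227] yang 84.97493225095292 zax [ 0.0007  0.0005 -1.    ] w 0.19395990366230154 ff 29.99220907688141 F [-0.0257 -0.0956 -1.3799] q [-0.3531  0.2066  0.585   2.0692 -0.1455  0.904   1.7955]
shift cm [-7.8255 -0.1031  0.0762]
```

View pics/c1.png

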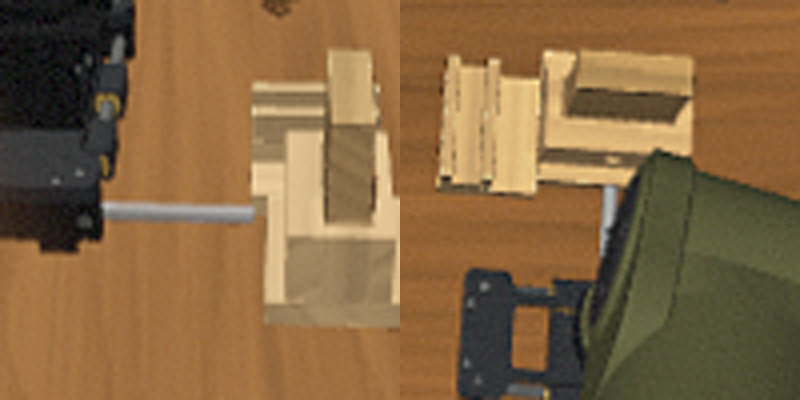

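The side crop shows the shank tip at (255,213), clear of the cheek and level, with the block undisturbed.

Request:
{"name": "apply_moves", "arguments": {"commands": [[0,0,-1.5,0,5],[0,0,-1.5,0,5],[0,0,0,0,5],[0,2,0,0,5],[0,2.5,0,0,5],[0,2.5,0,0,5],[0,2.45,0,0,5],[0,0,0,0,5],[-2,0,0,0,5],[-2,0,0,0,5],[-2,0,0,0,5],[-1.85,0,0,0,5],[0,0,0,0,5],[0,0,0,0,5],[0,0,0,0,5]]}}

```text
time: 6.37
tool_pos: [0.5629, -0.0289, 0.0517]
tcp_rot: [0.044, 0.999, -0.0, -0.001]
force: [0.4, 0.4, -1.4]
width: 0.197
finger_force: 30.0
```

Run:
```python
from h import *
np.set_printoptions(precision=4,suppress=True)
to(.555,-.1235,.022)
Si,d=grab('side','s2');Ti,e=grab('top','t2')
o=np.zeros((400,800,3),np.uint8);o[:,:400]=cv2.resize(Si[180:260,220:300],(400,400),interpolation=2);o[:,400:]=cv2.resize(Ti[140:220,225:305],(400,400),interpolation=2);cv2.imwrite('pics/c2.png',o)
c,s=np.cos(np.radians(-5)),np.sin(np.radians(-5))
for n,D in(('side',d),('top',e)):
    W=cloud(n,D).reshape(-1,3);X=W-[.639,-.1305,0];h=np.c_[X[:,0]*c+X[:,1]*s,-X[:,0]*s+X[:,1]*c,X[:,2]]*1000
    for nm,m in(('shank',(h[:,2]>66)&(h[:,2]<85)&(abs(h[:,1]-95)<14)&(h[:,0]>-55)&(h[:,0]<60)),('wall+',(h[:,2]>52)&(h[:,2]<60)&(h[:,1]>100)&(h[:,1]<125)&(h[:,0]>-70)),('wall-',(h[:,2]>52)&(h[:,2]<60)&(h[:,1]<90)&(h[:,1]>70)&(h[:,0]>-70)),('foot',(h[:,2]>13)&(h[:,2]<22)&(h[:,1]<40)&(h[:,1]>-60)&(h[:,0]<-20)&(h[:,0]>-70)),('chk',(h[:,2]>63)&(h[:,2]<69)&(h[:,1]<50)&(h[:,1]>-60))):
        q=h[m]
        if len(q)>5: print(n,nm,len(q),'x',np.percentile(q[:,0],[1,99]),'y',np.percentile(q[:,1],[2,50,98]),'z',np.median(q[:,2]),'slope y/x',np.polyfit(q[:,0],q[:,1],1)[0])
```

```text
t 6.3667 pos [ 0.5629 -0.0289  0.0517] yang 84.95272197260287 zax [-0.0018 -0.0004 -1.    ] w 0.19718730518017585 ff 29.991855025291443 F [ 0.4499  0.3798 -1.4175] q [-0.4415  0.3122  0.5161  1.8724 -0.18    1.0047  1.6338]
shift cm [-0.0473 -9.4879  2.9716]
side shank 74 x [-49.525   24.5571] y [87.5984 90.1388 95.5125] z 71.35907057695867 slope y/x 0.018371744170482464
side wall+ 20 x [-54.2267  23.6171] y [101.3652 104.2618 106.4076] z 53.075813657398996 slope y/x 0.011039187081222474
side wall- 104 x [-54.0431 298.2488] y [70.3879 77.8692 84.9247] z 55.449573363436926 slope y/x -0.012431081040367888
side foot 142 x [-44.5535 -21.3876] y [-48.6754 -17.4808  36.3423] z 17.308913899788728 slope y/x -1.8515124805498615
side chk 518 x [-662.2235   25.2501] y [-47.663   -3.8106  44.4563] z 65.42666835599309 slope y/x -0.05164532582715426
top wall- 69 x [125.7433 304.7896] y [70.0751 76.9477 82.5746] z 55.964381179424926 slope y/x 0.024533078826730722
top foot 43 x [-45.3018 -33.0212] y [-44.5788 -33.6332 -22.2961] z 16.99265792168847 slope y/x 0.34506170482797244
top chk 137 x [-32.6078   0.6002] y [-45.3177 -28.8608  -3.74  ] z 65.60207733843504 slope y/x 0.07094736792569158
```

View pics/c2.png

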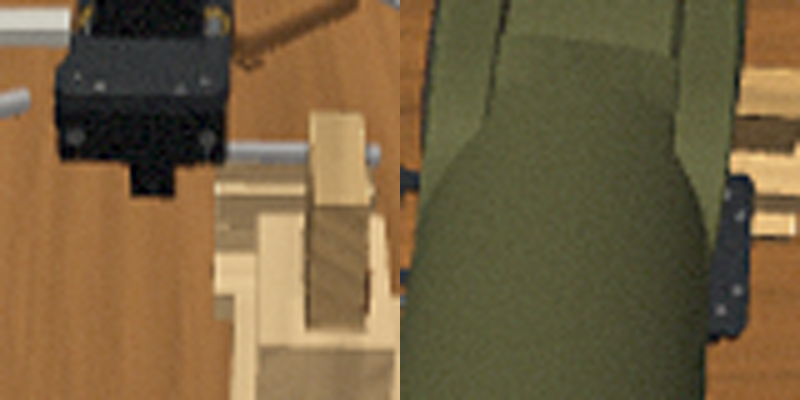

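The side crop shows the shank level above the notch, with its tip at (372,153), past the block silhouette. The measured notch spans x -54 to +24, so its centre is at -15, which matches the plan. Lowering now.

Request:
{"name": "apply_moves", "arguments": {"commands": [[0,0.1,0.8,0,5],[0,0,0.8,0,5],[0,0,0.7,0,5],[0,0,0.35,0,5],[0,0,0.2,0,5],[0,0,0,0,5],[0,0,0,0,5]]}}

```text
time: 7.05
tool_pos: [0.564, -0.0277, 0.024]
tcp_rot: [0.044, 0.999, -0.0, 0.0]
force: [-0.0, -0.5, -1.1]
width: 0.193
finger_force: 30.0
```

Request:
{"name": "apply_moves", "arguments": {"commands": [[0,0,0,0,24],[0,0,0,0,30],[0,0,0,0,40],[0,0,0,0,60],[0,0,0,0,60],[0,0,0,0,60],[0,0,0,0,60],[0,0,0,0,60]]}}

```text
time: 7.72
tool_pos: [0.5639, -0.0276, 0.0241]
tcp_rot: [0.044, 0.999, 0.0, 0.0]
force: [0.4, 0.5, 0.8]
width: 0.585
finger_force: 0.0
```

Request:
{"name": "apply_moves", "arguments": {"commands": [[0,0,-1,0,60],[0,0,-2,0,60],[0,0,-3,0,60],[0,0,-4,0,60],[0,0,-4,0,60],[0,0,-4,0,60],[0,0,0,0.1209,60],[0,0,0,0.1208,60],[0,0,0,0.1208,60],[0,0,0,0.1208,60],[0,0,0,0.1208,60],[0,0,0,0.1208,60],[0,0,0,0.1208,60],[0,0,0,0.1208,60],[0,0,0,0.1208,60],[0,0,0,0.1208,60],[0,0,0,0.1208,60],[0,0,0,0.1208,60],[0,0,0,0.1208,60],[0,0,0,0,60]]}}

```text
time: 9.38
tool_pos: [0.5639, -0.0277, 0.2048]
tcp_rot: [0.738, 0.674, 0.0, 0.0]
force: [-0.2, -0.2, 0.2]
width: 0.599
finger_force: 0.0
```

Run:
```python
from h import *
np.set_printoptions(precision=4,suppress=True)
to(.639,-.1305,.200)
Si,d=grab('side','s3');Ti,e=grab('top','t3')
o=np.zeros((400,800,3),np.uint8);o[:,:400]=cv2.resize(Si[180:260,220:300],(400,400),interpolation=2);o[:,400:]=cv2.resize(Ti[140:220,225:305],(400,400),interpolation=2);cv2.imwrite('pics/c3.png',o)
c,s=np.cos(np.radians(-5)),np.sin(np.radians(-5))
for n,D in(('side',d),('top',e)):
    W=cloud(n,D).reshape(-1,3);X=W-[.639,-.1305,0];h=np.c_[X[:,0]*c+X[:,1]*s,-X[:,0]*s+X[:,1]*c,X[:,2]]*1000
    for nm,m in(('pin',(h[:,2]>40)&(h[:,2]<53)&(abs(h[:,1]-95)<11)&(h[:,0]>-120)&(h[:,0]<-58)),('blk',(h[:,2]>127)&(h[:,2]<140)&(abs(h[:,1])<60)&(abs(h[:,0])<30))):
        q=h[m]
        if len(q)>5: print(n,nm,len(q),'x',np.percentile(q[:,0],[1,99]),'y',np.percentile(q[:,1],[2,50,98]),'z',np.median(q[:,2]),'slope y/x',np.polyfit(q[:,0],q[:,1],1)[0])
```

```text
t 9.3833 pos [ 0.5639 -0.0277  0.2048] yang -5.1999076057870735 zax [ 0.0007  0.0002 -1.    ] w 0.5991104828505672 ff 0.0 F [-0.1887 -0.1687  0.2499] q [-0.6111  0.1673  0.6873  1.7157 -0.1102  1.297   0.0084]
shift cm [-9.5521  8.4114  0.4837]
side pin 88 x [-99.6313 -59.3513] y [84.4919 89.2288 96.4907] z 46.031558376286256 slope y/x 0.029614783632033577
side blk 232 x [-11.5364  11.7728] y [-36.055   -7.2591  32.0192] z 132.4085605648441 slope y/x 0.05169783676993024
```

View pics/c3.png

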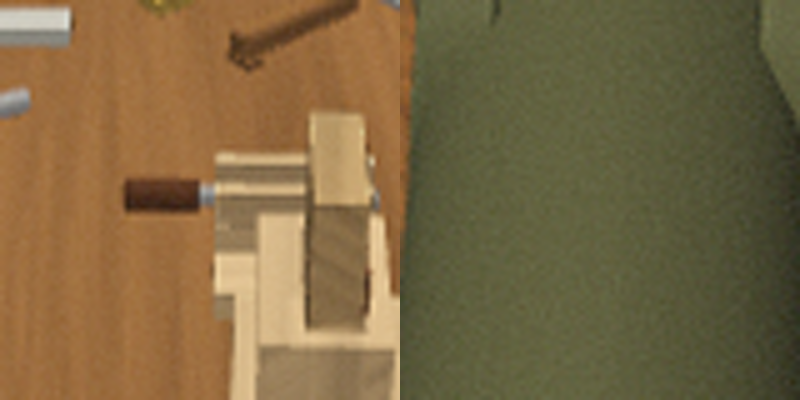

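The side crop shows the pin lying in the notch (grip at (162,195), shank in the groove, tip at (375,200)), let go. The block is still in the slot.

Request:
{"name": "apply_moves", "arguments": {"commands": [[-1.91,1.68,0,0,60],[-1.91,1.68,0,0,60],[-1.91,1.68,0,0,60],[-1.91,1.68,0,0,60],[-1.91,1.69,0,0,60],[0,0,0,0,60],[0,0,0,0,60],[0,0,2.6,0,60],[0,0,3,0,60],[0,0,3,0,60],[0,0,1.5,0,60],[0,0,0.7,0,60],[0,0,0,0,60],[0,0,0,0,60]]}}

```text
time: 10.65
tool_pos: [0.6397, -0.1292, 0.097]
tcp_rot: [0.737, 0.676, 0.001, 0.0]
force: [-0.6, 0.7, 0.1]
width: 0.605
finger_force: 0.0
```

```bash
python3 -c "
from h import *
np.set_printoptions(precision=4,suppress=True)
to(.639,-.1305,.097)"
```

```text
t 10.65 pos [ 0.6397 -0.1292  0.097 ] yang -4.912204751434351 zax [ 0.0011  0.0005 -1.    ] w 0.6051439289128734 ff 0.0 F [-0.5935  0.6703  0.057 ] q [-0.3644  0.4786  0.6859  1.6135 -0.3239  1.1651  0.3097]
shift cm [-0.1324 -0.0608  0.0029]
```

Request:
{"name": "apply_moves", "arguments": {"commands": [[-0.1,-0.05,0,0,50],[0,0,0,0,40],[0,0,0,0,30],[0,0,0,0,15],[0,0,0,0,10],[0,0,0,0,10],[0,0,0,0,10],[0,0,0,0,10],[0,0,0,0,10],[0,0,0,0,10],[0,0,0,0,10]]}}

```text
time: 11.57
tool_pos: [0.639, -0.131, 0.0964]
tcp_rot: [0.737, 0.676, 0.0, 0.0]
force: [0.3, 0.7, 3.0]
width: 0.276
finger_force: 29.9
```

Request:
{"name": "apply_moves", "arguments": {"commands": [[0,0,-0.5,0,10],[0,0,-1,0,10],[0,0,-1,0,10],[0,0,-1.5,0,10],[0,0,-1.5,0,10],[0,0,-1.5,0,10],[0,0,-2,0,10],[0,0,-2,0,10],[0,0,-2,0,10],[0,0,-1.5,0,10],[0,0,0,0,10],[0,0,0,0,10],[0,0,0,0,10],[0,0,0,0,10]]}}

```text
time: 12.73
tool_pos: [0.6378, -0.1307, 0.2396]
tcp_rot: [0.737, 0.676, -0.001, -0.001]
force: [0.1, -0.5, -1.4]
width: 0.273
finger_force: 29.9
```

```bash
python3 -c "
from h import *
np.set_printoptions(precision=4,suppress=True)
to(.560,.147,.241)"
```

```text
t 12.7333 pos [ 0.6378 -0.1307  0.2396] yang -5.013123926545789 zax [-0.0027  0.0005 -1.    ] w 0.2728554886659342 ff 29.886878156464718 F [ 0.1309 -0.5423 -1.4482] q [-0.3894  0.3763  0.7311  1.4441 -0.2505  1.4191  0.2577]
shift cm [ 26.9851 -10.1788  -0.1089]
```

Request:
{"name": "apply_moves", "arguments": {"commands": [[0,0,0,-0.06,10],[0,0,0,-0.11,10],[0,0,0,-0.11,10],[0,0,0,-0.11,10],[0,0,0,-0.11,10],[0,0,0,-0.11,10],[0,0,0,-0.11,10],[0,0,0,-0.11,10],[0,0,0,-0.11,10],[0,0,0,-0.11,10],[0,0,0,-0.11,10],[0,0,0,-0.11,10],[0,0,0,-0.11,10],[0,0,0,-0.11,10],[0,0,0,-0.11,10],[0,0,0,-0.06,10],[0,0,0,0,10],[0,0,0,0,10],[0,0,0,0,10]]}}

```text
time: 14.32
tool_pos: [0.6384, -0.131, 0.2404]
tcp_rot: [0.0, 1.0, 0.0, -0.001]
force: [-0.1, 0.4, -0.6]
width: 0.273
finger_force: 29.9
```

```bash
python3 -c "
from h import *
np.set_printoptions(precision=4,suppress=True)
to(.560,.147,.241)"
```

```text
t 14.3167 pos [ 0.6384 -0.131   0.2404] yang 89.99807685354641 zax [-0.0012  0.0001 -1.    ] w 0.27260066201683575 ff 29.88686274869451 F [-0.0647  0.4391 -0.6153] q [-0.199   0.3349  0.4681  1.4357 -0.1507  1.4078  1.842 ]
shift cm [ 7.8379 27.8016 -0.0515]
```

Request:
{"name": "apply_moves", "arguments": {"commands": [[0.28,1,0,0,10],[0.56,2,0,0,10],[0.56,2,0,0,10],[0.56,2,0,0,10],[0.56,2,0,0,10],[0.56,2,0,0,10],[0.56,2,0,0,10],[0.56,2,0,0,10],[0.56,2,0,0,10],[0.56,2,0,0,10],[0.56,2,0,0,10],[0.56,2,0,0,10],[0.56,2,0,0,10],[0.56,2,0,0,10],[0.28,1.8,0,0,10],[0,0,0,0,10],[0,0,0,0,10],[0,0,0,0,10],[0,0,0,0,10]]}}

```text
time: 15.9
tool_pos: [0.56, 0.1554, 0.2411]
tcp_rot: [0.0, 1.0, -0.0, 0.0]
force: [-0.4, -0.4, -1.6]
width: 0.274
finger_force: 29.9
```

Run:
```python
from h import *
np.set_printoptions(precision=4,suppress=True)
to(.560,.147,.241)
Si,d=grab('side','s4');Ti,e=grab('top','t4')
o=np.zeros((400,800,3),np.uint8);o[:,:400]=cv2.resize(Si[70:230,190:350],(400,400),interpolation=2);o[:,400:]=cv2.resize(Ti[110:270,60:220],(400,400),interpolation=2);cv2.imwrite('pics/c4.png',o)
W=cloud('side',d);r=W.reshape(-1,3);m=(abs(r[:,1]-.137)<.012)&(abs(r[:,0]-.56)<.07)&(r[:,2]<.30)&(r[:,2]>.1)
q=r[m];k=np.linalg.lstsq(np.c_[q[:,0],q[:,2],np.ones(len(q))],q[:,1],rcond=None)[0]
print(len(q),'x',np.percentile(q[:,0],[1,99]),'z',np.percentile(q[:,2],[1,99]),'y med',np.median(q[:,1]),'plane',k)
q=q[q[:,2]<.22];print('low x',np.percentile(q[:,0],[1,99]))
```

```text
t 15.9 pos [0.56   0.1554 0.2411] yang 89.97361349945841 zax [ 0.0003 -0.0006 -1.    ] w 0.2743964339870471 ff 29.88689641750284 F [-0.3649 -0.3856 -1.6046] q [-0.576   0.1652  0.2936  1.6121 -0.0479  1.3714  1.2937]
shift cm [ 0.0041 -0.838   0.0148]
1105 x [0.5232 0.5916] z [0.1633 0.2868] y med 0.14248253466707939 plane [ 0.0032 -0.0534  0.1516]
low x [0.5233 0.5916]
```

View pics/c4.png

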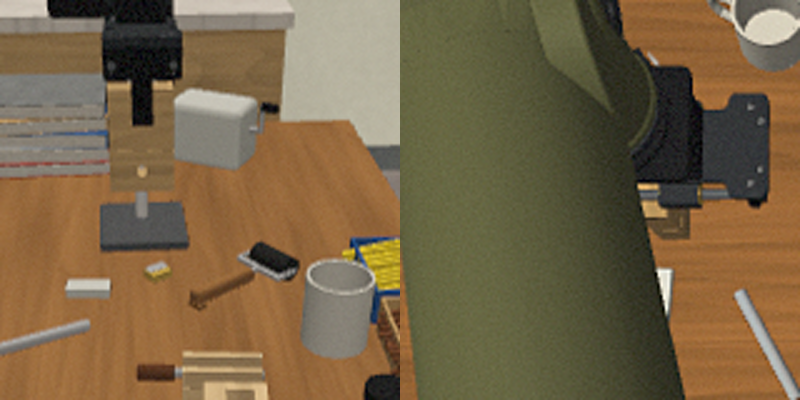

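The side crop shows the block upright in the grip, with its plain back and bore hole (143,172) towards us and the pin still parked at (155,372). It is 8 mm too near the lens, so I'll correct that.

Request:
{"name": "apply_moves", "arguments": {"commands": [[-0.15,-0.4,0,0,10],[0,-0.45,0,0,10],[0,0,0,0,10],[0,0,0,0,10],[0,0,0,0,10],[0,0,0,0,10],[0,0,0,0,10],[0,0,0,0,10],[0,0,0,0,10],[0,0,0,0,10]]}}

```text
time: 16.83
tool_pos: [0.5613, 0.1484, 0.2411]
tcp_rot: [-0.001, 1.0, 0.0, 0.0]
force: [-0.6, -0.0, -0.5]
width: 0.273
finger_force: 29.9
```

```bash
python3 -c "
from h import *
np.set_printoptions(precision=4,suppress=True)
to(.5615,.147,.241); print(ctrl.state()['qvel']); print(ctrl.job_done())"
```

```text
t 16.8333 pos [0.5613 0.1484 0.2411] yang 90.10674399070423 zax [ 0.0001  0.0001 -1.    ] w 0.27329371912986666 ff 29.88725927259111 F [-0.6237 -0.0221 -0.4638] q [-0.5674  0.1641  0.2978  1.6137 -0.049   1.3711  1.3091]
shift cm [-0.0179 -0.1429  0.0097]
[ 0.0009  0.0005 -0.0002 -0.0001 -0.0002 -0.0011  0.0011]
the job is handed in; nothing more can be done
None
```

I handed the job in at 16.8 s with the pin let go in the notch and the block held steady and upright, its carved face square to the lens; by my measurements the picture is within a few millimetres of the lens axis, about 14 cm in front of the lens, but the hand-in returned no verdict.

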